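Fit the pressure gauge to the soda keg's sleeve coupler

TASK

Fit the dial gauge to the soda keg: pull the coupler's sleeve back (down) to its stop so that it lets the blanking plug go, lift that plug out and park it upright, fully home, in the free hole of the wooden stand, then press the gauge straight down into the coupler until the sleeve springs fully forward and locks it. Press and pull gently: never force a plug in or out. Leave the bleed valve in its hole and everything else on the worktop where it is.

Things in the scene. Friction and masses are not known exactly. Their poses are not given: they have to be found in the camera images.
- keg: squat steel soda keg, fixed, origin under its centre on the worktop. 146 mm across, two side grips reach 91 mm from its axis along y; lid 80 mm high, with the coupler in its middle; a small safety valve on the lid is 12 mm high.
- coupler (a point): centre of the mouth of the upright quick coupler on the keg, 138 mm above the worktop; z up, its axis. Brass socket, bore 21.6 mm with a lead-in bevel 2 mm wide. Its knurled steel sleeve is 46 mm across (50 mm at its lower end) and reaches from 2 to 28 mm below the mouth when forward: grip it 12 to 15 mm below the mouth. A locked plug's shoulder sits 1 to 2 mm above the mouth.
- sleeve (a joint): spring sleeve: 0 = forward (up, locked), 0.010 m = back (down) at its stop; spring 4 to 8 N. Past 0.008 it frees the plug, which a sprung collar lifts 13 mm and which then stands loose in the bore; the sleeve stays back by itself at 0.007. A plug pressed in against that collar (4 to 9 N) until its shoulder is about 1 mm off the mouth makes it jump to 0 and lock; at the mouth is a hard stop.
- blank (a point): centre of the knurled knob of the blanking plug (plain steel, no dial or spout), at first locked in the coupler; z its axis. Knob 30 mm across, 18 mm high. The underside of its shoulder (30 mm across) lies 15 mm below this point; from there a grooved nipple 20 mm thick goes 26 mm further down. 140 g.
- gauge (a point): centre of the dial gauge's steel case (50 mm across, 26 mm high: grip here), dial up, standing by its nipple in a hole of the stand; z its axis. Below are a threaded stem, a 30 mm shoulder and the same 20 x 26 mm nipple, nose bevelled. The stem is screwed in by more or less: the shoulder's underside lies 31 to 43 mm, the nose 57 to 69 mm below this point. About 210 g.
- free_hole (a point): centre of the mouth of the free hole at one end of the wooden stand (66 x 190 mm, 36 mm high, three holes in a row 63 mm apart). x across the stand, y along it towards the other holes, z up. Holes 24 mm wide, 30 mm deep, slightly bevelled; a parked plug rests with its shoulder on the stand's top.
- valve (a point): centre of the brass bleed valve (side spout, T-handle 30 mm wide, its top 19 mm above this point), in a hole of the stand beside the gauge; leave it. z its axis.
- mug: striped mug, 92 x 127 x 95 mm, origin under its centre; leave it
- oil: square green oil bottle, 65 x 66 x 236 mm, origin under its centre; leave it
There are look-alikes about, which are no part of the job. Leave any pink or turquoise look-alike of the part that bears blank alone.

How it is judged:
By the outcome, as a careful person would: the job done as asked, in the order asked, and still so for the second after the job is handed in, with the robot touching nothing.
It also fails if it takes over 61 s, if anything falls off the work surface, if the arm or the gripper's body presses on something with over 40 N, if the wrist force passes 120 N, or if a joint passes its speed limit or range.

ROBOT

A 6-joint arm with a two-finger parallel gripper is mounted at the origin on a cart in front of the work surface, level with it; the furniture and walls round the work are solid. World frame = base frame: x ahead of the robot, y to its left, z up, the work surface at z = 0. Lengths are in m, angles in rad, forces in N, time in s.
With the tool pointing down it reaches from about 0.3 to 0.825 m from the base axis. Payload 5.4 kg.
Tool frame: the origin (TCP) lies on the centre line of the jaws, within the pads' length; the fingertips stand 22 mm ahead of it and the grasp point (between the pads) lies 3 mm ahead of it; z points along the fingers, y is the line along which they close (so a half turn about z gives the same grasp; the last joint's range is limited). The gripper opens to 92 mm and grips with 3 to 60 N. Pads are 20 mm wide; open, the fingers measure 128 mm over their backs; the gripper's body (75 mm by 189 mm) begins 69 mm behind the grasp point.
Start: joints at [1.026, 0.158, 1.597, -0, 1.386, -0.21], TCP at [0.189, 0.543, 0.237] pointing down, gripper open.
Joint ranges: [-2.91, 2.91], [-0.94, 2.29], [0.18, 2.7], [-1.29, 4.43], [0.17, 2.64], [-3, 3]. Speed limits (rad/s): [2.57, 2.57, 3.14, 3.14, 3.14, 3.14].

INTERFACE

Orientations are given as a 3x3 rotation matrix whose columns are the frame's x, y, z axes.
In Python, from rig import * gives the robot as it stands.
- The arm moves only by the tool step_arm, never from a script. Its arguments are lists of equal length, an entry for each row: "hand": the gripper command: -1 is fully open, 1 is shut, values between are in proportion; "slide": the shift along the world's x, y, z in m, a list of three; "rotation": the turn, a rotation vector about the world's x, y, z in degrees, a list of three. A call has 1 to 20 rows; each row is the pose to reach, as a shift and turn from the pose commanded when the call began; what a row does not reach only later rows make up. A row lasts 1/10 s, in which the tool goes at most 50 mm and 8.59 degrees, less where a joint would pass 70% of its speed; a pose out of reach is approached as far as the arm can. A call with a gripper value outside its range is refused whole. The fingers move at their own pace and stop on an object; the grip force is fixed at half the most. Time passes only in rows, so rows that repeat a pose let the fingers close. It gives the time, the measured TCP pose, the force, the opening and the grip force at its end, in the units of the state.
- read_state(): the state, without advancing time (a new reading comes with each control period).
- grab_frame(name): name is "scene" or "top" or "wrist"; returns (picture, depth): 400x640x3 uint8, red, green, blue; 400x640 float32, m along the optical axis (not along the pixel's ray), 0 where there is no reading.
- get_calibration(name): a dict with "fx", "fy", "cx", "cy" (pixels), "k1" (the pictures are not rectified: a ray, as slopes to the right and down, at radius r is drawn at 1 + k1 r^2 times it, then the intrinsics apply), "T" (4x4, takes a point from camera to world coordinates); the wrist camera has in their place "T_tool_cam" (4x4, takes a point from camera to tool coordinates, whose origin is the TCP and whose axes are the flange's). Camera axes: x right, y down, z forward; pixel columns grow to the right and rows downward; lengths in m; the calibration is good to about 2 mm. A picture is of the moment at which its call begins: read the wrist's pose just before it. get_calibration takes no time and is no camera call.
- hand_in(): hands the job in; it is judged then, once.
Trained networks look in the newest picture that a camera, given by its name, has taken for a name from the list of things; names that differ only in an ending like _2 or _b are one class to them, and where a whole thing is asked for, a point or a joint stands for the part that bears it (a point fixed in the world has none). Each returns a list of dicts, best first, with "confidence" (0 to 1); they miss things now and then, are a little off and sometimes report something else, mostly with a low value. They report only what shows in the picture. A call takes as long as a camera call. They do not tell look-alikes from the thing itself.
- masks_of(camera, thing): "pixels" (400x640 bool, what is visible of it) and "point" ([column, row] in pixels, amid what is visible of it).
The state is a dict: "time_s": time; "joints": joint angles; "qvel": joint speeds; "joint_efforts": joint torques, N m; "eef_pos": TCP position; "eef_rot": TCP orientation; "contact_force": force on the tool from outside, world axes, zero at the start; "ft_torque": the same for the moment, N m; "gripper_width": finger opening in m; "gripper_force": force on a finger pad.
Only numpy, scipy, OpenCV 4.12 (cv2) and the standard library are available. Lean on these libraries where they do the work, as an engineer would, in place of code of your own. Each camera call takes 0.05 s, during which the arm holds its last target. There are 200 camera calls.

## Working session

There is one attempt and no reset: what is moved stays moved. The work goes in short steps, Python scripts to look and compute and a tool call to move; the robot and the scene stay as the last step left them, time stands still between calls to the robot, and variables do not carry over. Pictures are saved under pics/ and viewed, at most 10 in all, crops included, and the job is handed in when it is done.

Besides the shell and the picture viewer there is one more tool, called as a command line: name --argument value ..., lists and objects as JSON in quotes. step_arm: Moves the arm, as the interface text tells. Its arguments: {"type":"object","properties":{"hand":{"type":"array"},"slide":{"type":"array"},"rotation":{"type":"array"}},"required":["hand","slide","rotation"]}

```bash
mkdir -p pics; cat > h.py <<'E'
from rig import *
import numpy as np, cv2
def camT(name,st=None):
    c=get_calibration(name)
    if 'T' in c: return c,np.array(c['T'])
    T=np.eye(4);T[:3,:3]=st['eef_rot'];T[:3,3]=st['eef_pos']
    return c,T@np.array(c['T_tool_cam'])
def cloud(name,d,st=None):
    c,T=camT(name,st)
    K=np.array([[c['fx'],0,c['cx']],[0,c['fy'],c['cy']],[0,0,1.]])
    v,u=np.mgrid[0:400,0:640]
    p=cv2.undistortPoints(np.stack([u.ravel(),v.ravel()],1).astype(float)[:,None],K,np.array([c['k1'],0,0,0.]))[:,0]
    P=np.c_[p,np.ones(len(p))]*d.reshape(-1,1)
    W=P@T[:3,:3].T+T[:3,3]; W[d.ravel()<=0]=np.nan
    return W.reshape(400,640,3)
def save(n,im): cv2.imwrite('pics/'+n+'.png',im[...,::-1])
E
python3 - <<'E'
from h import *
a,d=grab_frame('scene');b,e=grab_frame('top')
save('s0',a);save('t0',b)
np.savez('f0.npz',a=a,d=d,b=b,e=e)
for cam,dd in (('scene',d),('top',e)):
    W=cloud(cam,dd); 
    for t in ('keg','coupler','blank','gauge','free_hole','valve','mug','oil'):
        try:
            for m in masks_of(cam,t)[:4]:
                p=W[m['pixels']];p=p[~np.isnan(p[:,0])]
                print(cam,t,round(m['confidence'],2),np.round(m['point']),m['pixels'].sum(),np.round(np.median(p,0),3),np.round(np.percentile(p,2,0),3),np.round(np.percentile(p,98,0),3))
        except Exception as x: print(cam,t,x)
E
```

```text
scene keg 0.96 [340. 236.] 2106 [ 0.458 -0.324  0.069] [ 0.424 -0.386  0.007] [ 0.532 -0.247  0.135]
scene coupler 0.7 [345. 240.] 2162 [ 0.459 -0.324  0.068] [ 0.424 -0.386  0.003] [ 0.535 -0.245  0.135]
scene blank 0.7 [401. 239.] 163 [ 0.559 -0.454  0.036] [ 0.551 -0.466  0.001] [ 0.642 -0.439  0.052]
scene blank 0.68 [326. 272.] 187 [ 0.328 -0.332  0.039] [ 0.319 -0.343  0.002] [ 0.346 -0.317  0.053]
scene blank 0.63 [292. 265.] 151 [ 0.337 -0.228  0.038] [ 0.329 -0.238  0.005] [ 0.35  -0.216  0.052]
scene blank 0.51 [387. 265.] 194 [ 0.419 -0.46   0.037] [ 0.41  -0.473  0.   ] [ 0.503 -0.445  0.051]
scene gauge 0.46 [237. 217.] 217 [ 0.43  -0.006  0.084] [ 0.415 -0.025  0.013] [0.495 0.039 0.089]
scene free_hole 0.93 [266. 232.] 1290 [ 0.44  -0.08   0.032] [ 0.401 -0.158  0.001] [0.503 0.021 0.039]
scene mug 0.76 [255. 182.] 727 [0.676 0.082 0.067] [0.651 0.048 0.006] [0.742 0.135 0.094]
top keg 0.82 [360. 208.] 1833 [ 0.494 -0.302  0.078] [ 0.432 -0.387  0.046] [ 0.561 -0.232  0.137]
top keg 0.38 [300. 138.] 607 [ 0.688 -0.127  0.146] [ 0.67  -0.156  0.002] [ 0.726 -0.091  0.24
[... 285 characters left out ...]
507 -0.295  0.171]
top blank 0.56 [365. 260.] 60 [ 0.337 -0.326  0.049] [ 0.327 -0.338  0.045] [ 0.348 -0.315  0.056]
top blank 0.51 [408. 228.] 81 [ 0.428 -0.457  0.05 ] [ 0.414 -0.471  0.027] [ 0.441 -0.445  0.056]
top gauge 0.71 [261. 220.] 216 [0.441 0.    0.087] [ 0.42  -0.024  0.08 ] [0.462 0.022 0.092]
top free_hole 0.7 [288. 212.] 1024 [ 0.464 -0.081  0.036] [ 0.409 -0.151  0.002] [0.507 0.023 0.046]
top valve 0.39 [280. 214.] 85 [ 0.461 -0.06   0.054] [ 0.446 -0.073  0.036] [ 0.477 -0.048  0.073]
top mug 0.73 [234. 137.] 848 [0.711 0.104 0.036] [ 0.659  0.052 -0.001] [0.76  0.15  0.097]
top oil 0.74 [300. 141.] 584 [ 0.688 -0.126  0.147] [ 0.67  -0.154  0.014] [ 0.725 -0.091  0.24 ]
```

```bash
python3 - <<'E'
from h import *
f=np.load('f0.npz')
s=cv2.resize(f['a'][140:320,180:460],None,fx=2.85,fy=2.85,interpolation=3)
save('s1',s[:, :800])
t=cv2.resize(f['b'][110:300,200:460],None,fx=3,fy=3,interpolation=3)
save('t1',t)
E
```

```text
(no output)
```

View pics/s1.png

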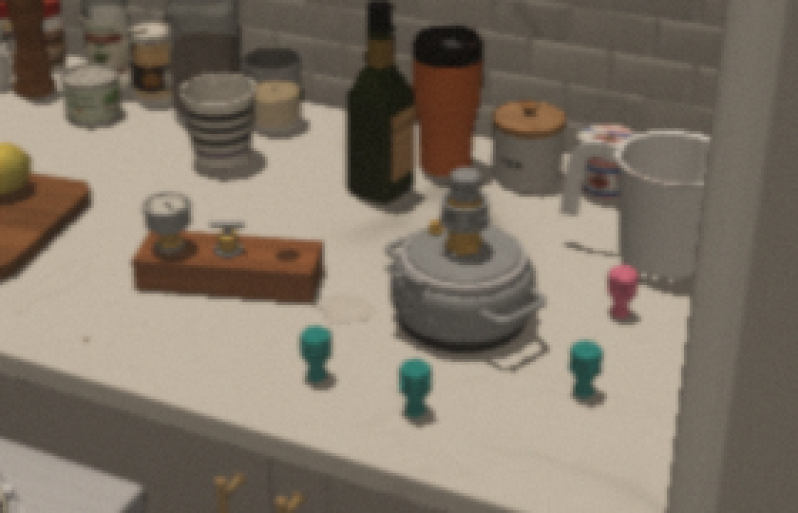

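View pics/t1.png

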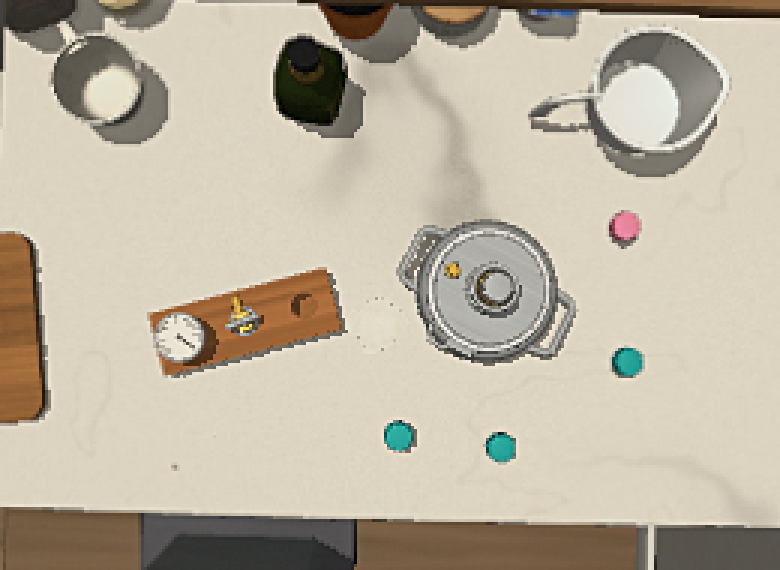

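Left picture (crop of scene): gauge at scene px (238,215), valve (260,222), free hole (281,229) on the stand. The steel plug sits in the keg coupler at (343,203). The turquoise plugs are at (291,263), (326,273) and (385,267), and the pink one is at (398,240).

Candidates for blank: the three turquoise and one pink ones standing on the worktop are look-alikes. The plain steel knob in the coupler (top px 365,207) fits the description, at z≈0.164 on the keg axis. I'll confirm it with the wrist camera.

```bash
python3 - <<'E'
from h import *
s=read_state();print({k:np.round(v,3).tolist() for k,v in s.items()})
c=get_calibration('wrist');print(c['fx'],np.round(c['T_tool_cam'],3))
f=np.load('f0.npz')
W=cloud('top',f['e'])
def fit(lo,hi,x,y,r):
    m=(abs(W[...,2]-(lo+hi)/2)<(hi-lo)/2)&(np.hypot(W[...,0]-x,W[...,1]-y)<r)
    p=W[m]; (cx,cy),rr=cv2.minEnclosingCircle(p[:,:2].astype(np.float32)); print(m.sum(),cx,cy,rr,np.round(np.median(p[:,2]),4),np.round(p.mean(0),3))
fit(.155,.175,.495,-.308,.04)   # knob
fit(.07,.1,.441,0,.05)   # gauge
m=(abs(W[...,2]-.036)<.006)&(abs(W[...,0]-.46)<.12)&(abs(W[...,1]+.06)<.14)
print(cv2.minAreaRect(W[m][:,:2].astype(np.float32)*1000))
E
```

```text
{'time_s': 0.9, 'joints': [1.026, 0.158, 1.597, 0.0, 1.386, -0.21], 'qvel': [-0.001, 0.001, 0.001, -0.001, -0.001, -0.001], 'joint_efforts': [0.0, -38.557, -32.237, 0.07, 0.031, 0.0], 'eef_pos': [0.189, 0.543, 0.237], 'eef_rot': [[-0.944, 0.329, -0.0], [0.329, 0.944, 0.0], [0.0, -0.0, -1.0]], 'contact_force': [-0.389, 0.031, -0.021], 'ft_torque': [0.019, -0.005, -0.017], 'gripper_force': 0.0, 'gripper_width': 0.092}
321.79849537117406 [[-0.    -0.958 -0.285  0.081]
 [ 1.    -0.     0.001  0.001]
 [-0.001 -0.285  0.958 -0.149]
 [ 0.     0.     0.     1.   ]]
86 0.4972819983959198 -0.30873891711235046 0.014810038730502129 0.1643 [ 0.497 -0.309  0.165]
226 0.44426947832107544 -0.010976731777191162 0.0362112931907177 0.0866 [ 0.441 -0.     0.086]
((459.0322570800781, -60.65937042236328), (66.16211700439453, 190.577880859375), 16.519041061401367)
```

step_arm --hand '[-1,-1,-1,-1,-1,-1,-1,-1,-1,-1,-1,-1,-1,-1,-1,-1,-1,-1]' --slide '[[0.22,-0.3,0.03],[0.22,-0.3,0.03],[0.22,-0.3,0.03],[0.22,-0.3,0.03],[0.22,-0.3,0.03],[0.22,-0.3,0.03],[0.22,-0.3,0.03],[0.22,-0.3,0.03],[0.27,-0.604,0.023],[0.27,-0.604,0.023],[0.27,-0.604,0.023],[0.27,-0.604,0.023],[0.27,-0.604,0.023],[0.27,-0.604,0.023],[0.27,-0.604,0.023],[0.27,-0.604,0.023],[0.27,-0.604,0.023],[0.27,-0.604,0.023]]' --rotation '[[0,0,-54.3],[0,0,-54.3],[0,0,-54.3],[0,0,-54.3],[0,0,-54.3],[0,0,-54.3],[0,0,-54.3],[0,0,-54.3],[0,0,-54.3],[0,0,-54.3],[0,0,-54.3],[0,0,-54.3],[0,0,-54.3],[0,0,-54.3],[0,0,-54.3],[0,0,-54.3],[0,0,-54.3],[0,0,-54.3]]'

```text
time_s: 2.7
eef_pos: [0.4589, -0.0594, 0.2596]
eef_rot: [[-0.286, 0.958, 0.0], [0.958, 0.286, 0.0], [0.0, 0.0, -1.0]]
contact_force: [-0.5, -0.6, -0.4]
gripper_width: 0.0919
gripper_force: 0.0
```

```bash
cat > look.py <<'E'
from h import *
import sys
n=sys.argv[1]
s=read_state(); a,d=grab_frame('wrist'); W=cloud('wrist',d,s)
np.savez(n+'.npz',a=a,d=d,W=W,pos=s['eef_pos'],rot=s['eef_rot']); save(n,a)
print(s['time_s'],np.round(s['eef_pos'],4),np.round(s['eef_rot'],3).tolist())
E
python3 look.py w1; python3 - <<'E'
from h import *
f=np.load('w1.npz');W=f['W']
m=(abs(W[...,2]-.036)<.005)&(abs(W[...,0]-.46)<.12)&(abs(W[...,1]+.06)<.14)
print(cv2.minAreaRect(W[m][:,:2].astype(np.float32)*1000),np.median(W[m][:,2]))
m=(W[...,2]>.078)&(np.hypot(W[...,0]-.441,W[...,1])<.045)
p=W[m];print(cv2.minEnclosingCircle(p[:,:2].astype(np.float32)*1000),np.percentile(p[:,2],[5,50,95,99]))
for t in('gauge','valve','blank'):
  for q in masks_of('wrist',t)[:3]: print(t,q['confidence'],q['point'],np.nanmedian(W[q['pixels']],0))
# hole: below top
m=(W[...,2]<.030)&(np.hypot(W[...,0]-.477,W[...,1]+.121)<.016)
p=W[m];print('hole',len(p),np.round(p.mean(0),4) if len(p) else'')
E
```

```text
2.7 [ 0.4589 -0.0594  0.2596] [[-0.286, 0.958, 0.0], [0.958, 0.286, 0.0], [0.0, 0.0, -1.0]]
((457.9530334472656, -59.119300842285156), (66.42469024658203, 189.56529235839844), 16.565298080444336) 0.036722258865985485
((444.10540771484375, -10.171954154968262), 37.463497161865234) [0.08687153 0.34243375 0.34482178 0.35290062]
gauge 0.74 [313.0, 123.5] [0.43978493 0.00187993 0.08751859]
valve 0.88 [314.6, 173.8] [ 0.45908001 -0.05479981  0.05650174]
hole 239 [ 0.4777 -0.1267  0.0127]
```

View pics/w1.png

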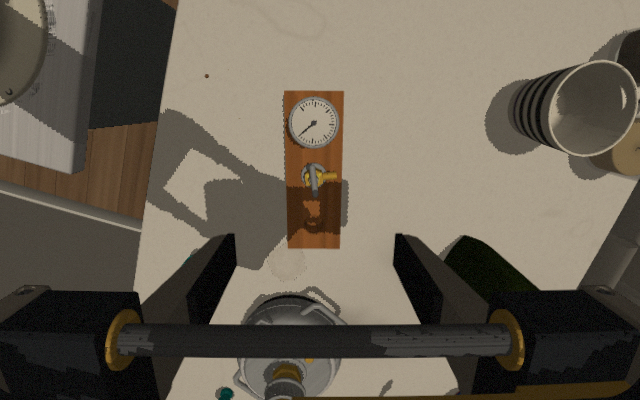

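The gauge is at px (313,123), the valve at (315,175) and the free hole at (313,222). Next I'll go above the coupler.

step_arm --hand '[-1,-1,-1,-1,-1,-1,-1,-1]' --slide '[[0.038,-0.25,0.03],[0.038,-0.25,0.03],[0.038,-0.25,0.03],[0.038,-0.25,0.03],[0.038,-0.25,0.03],[0.038,-0.25,0.03],[0.038,-0.25,0.03],[0.038,-0.25,0.03]]' --rotation '[[0,0,0],[0,0,0],[0,0,0],[0,0,0],[0,0,0],[0,0,0],[0,0,0],[0,0,0]]'

```text
time_s: 3.7
eef_pos: [0.497, -0.3095, 0.2893]
eef_rot: [[-0.285, 0.958, -0.0], [0.958, 0.285, 0.001], [0.001, -0.0, -1.0]]
contact_force: [-0.3, 0.3, 0.2]
gripper_width: 0.0919
gripper_force: 0.0
```

```bash
python3 look.py w2; cat > circ.py <<'E'
from h import *
def circ(W,lo,hi,x,y,r):
    m=(W[...,2]>lo)&(W[...,2]<hi)&(np.hypot(W[...,0]-x,W[...,1]-y)<r)
    p=W[m]; c=cv2.minEnclosingCircle(p[:,:2].astype(np.float32)*1000)
    print(m.sum(),np.round(c[0],1),round(c[1],1),'z',np.round(np.percentile(p[:,2],[5,50,95]),4),'mean',np.round(p.mean(0),4))
E
python3 - <<'E'
from circ import *
W=np.load('w2.npz')['W']
circ(W,.158,.172,.497,-.309,.03)
circ(W,.128,.142,.497,-.309,.035)
circ(W,.075,.085,.497,-.309,.08)
V=np.load('w1.npz')['W']
circ(V,.082,.094,.440,.0,.032)
a=np.load('w2.npz')['a']; save('w2c',cv2.resize(a[100:300,200:440],None,fx=2.5,fy=2.5))
E
```

```text
3.7 [ 0.497  -0.3095  0.2893] [[-0.285, 0.958, -0.0], [0.958, 0.285, 0.001], [0.001, -0.0, -1.0]]
846 [ 496.4 -307.4] 15.1 z [0.1615 0.1644 0.1658] mean [ 0.496  -0.3063  0.1641]
789 [ 496.2 -307.5] 23.5 z [0.1323 0.1365 0.1386] mean [ 0.4943 -0.3008  0.1362]
6786 [ 492.8 -305.1] 66.1 z [0.0757 0.0804 0.082 ] mean [ 0.4926 -0.3006  0.0797]
2123 [439.9   1.4] 25.2 z [0.0862 0.0875 0.0891] mean [0.4398 0.0018 0.0876]
```

View pics/w2c.png

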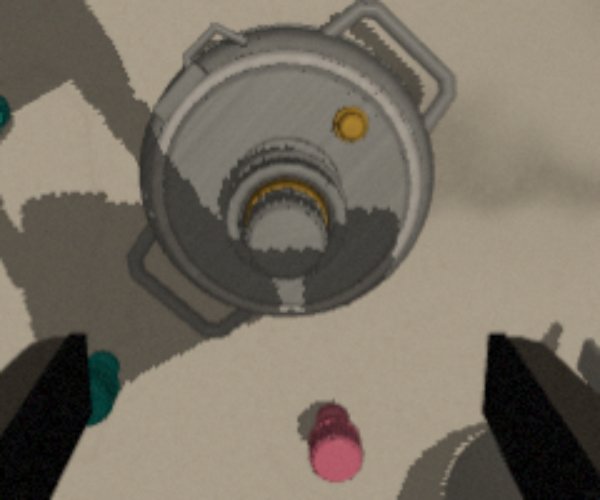

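The steel plug with the plain knob is in the coupler at crop px (287,215). The pink look-alike stands beside it at (335,445), and the safety valve at (350,123) is clear of the fingers. Now I'll go down around the sleeve and close.

step_arm --hand '[-1,-1,-1,-1,-1,-1,-1,-1,0.2,0.2,0.2,0.2,0.2,0.2,0.2,0.2]' --slide '[[-0.001,0.002,-0.03],[-0.001,0.002,-0.07],[-0.001,0.002,-0.11],[-0.001,0.002,-0.14],[-0.001,0.002,-0.155],[-0.001,0.002,-0.162],[-0.001,0.002,-0.162],[-0.001,0.002,-0.162],[-0.001,0.002,-0.162],[-0.001,0.002,-0.162],[-0.001,0.002,-0.162],[-0.001,0.002,-0.162],[-0.001,0.002,-0.162],[-0.001,0.002,-0.162],[-0.001,0.002,-0.162],[-0.001,0.002,-0.162]]' --rotation '[[0,0,0],[0,0,0],[0,0,0],[0,0,0],[0,0,0],[0,0,0],[0,0,0],[0,0,0],[0,0,0],[0,0,0],[0,0,0],[0,0,0],[0,0,0],[0,0,0],[0,0,0],[0,0,0]]'

```text
time_s: 5.35
eef_pos: [0.4964, -0.3088, 0.1276]
eef_rot: [[-0.284, 0.959, 0.001], [0.959, 0.284, 0.0], [-0.0, 0.001, -1.0]]
contact_force: [3.0, 0.2, -1.1]
gripper_width: 0.0482
gripper_force: 30.0
```

step_arm --hand '[0.2,0.2,0.2,0.2,0.2,0.2,0.2,0.2]' --slide '[[0,0,-0.002],[0,0,-0.004],[0,0,-0.006],[0,0,-0.008],[0,0,-0.009],[0,0,-0.01],[0,0,-0.01],[0,0,-0.01]]' --rotation '[[0,0,0],[0,0,0],[0,0,0],[0,0,0],[0,0,0],[0,0,0],[0,0,0],[0,0,0]]'

```text
time_s: 6.15
eef_pos: [0.4964, -0.3089, 0.1182]
eef_rot: [[-0.284, 0.959, 0.001], [0.959, 0.284, -0.0], [-0.0, 0.001, -1.0]]
contact_force: [2.2, 3.9, 6.7]
gripper_width: 0.048
gripper_force: 30.0
```

step_arm --hand '[0.2,0.2,0.2,0.2]' --slide '[[0,0,-0.001],[0,0,-0.0015],[0,0,-0.0015],[0,0,-0.0015]]' --rotation '[[0,0,0],[0,0,0],[0,0,0],[0,0,0]]'

```text
time_s: 6.55
eef_pos: [0.4965, -0.309, 0.1174]
eef_rot: [[-0.284, 0.959, 0.001], [0.959, 0.284, -0.0], [-0.001, 0.001, -1.0]]
contact_force: [0.7, 5.2, 10.0]
gripper_width: 0.0483
gripper_force: 30.0
```

step_arm --hand '[-1,-1,-1,-1,-1,-1,-1,-1,-1,-1,-1,-1,-1]' --slide '[[0,0,0],[0,0,0],[0,0,0],[0,0,0],[0,0,0],[0,0,0.02],[0,0,0.05],[0,0,0.09],[0,0,0.13],[0,0,0.165],[0,0,0.173],[0,0,0.173],[0,0,0.173]]' --rotation '[[0,0,0],[0,0,0],[0,0,0],[0,0,0],[0,0,0],[0,0,0],[0,0,0],[0,0,0],[0,0,0],[0,0,0],[0,0,0],[0,0,0],[0,0,0]]'

```text
time_s: 7.85
eef_pos: [0.4953, -0.3084, 0.2869]
eef_rot: [[-0.284, 0.959, -0.002], [0.959, 0.284, 0.002], [0.003, -0.002, -1.0]]
contact_force: [0.1, -0.5, -0.4]
gripper_width: 0.0922
gripper_force: 0.0
```

```bash
python3 look.py w3; python3 - <<'E'
from circ import *
W=np.load('w3.npz')['W']
circ(W,.150,.19,.4963,-.3075,.03)
circ(W,.168,.19,.4963,-.3075,.03)
circ(W,.1,.142,.4963,-.3075,.035)
a=np.load('w3.npz')['a']; save('w3c',cv2.resize(a[100:300,200:440],None,fx=2.5,fy=2.5))
E
```

```text
7.85 [ 0.4953 -0.3084  0.2869] [[-0.284, 0.959, -0.002], [0.959, 0.284, 0.002], [0.003, -0.002, -1.0]]
1080 [ 496.2 -307.4] 15.2 z [0.1577 0.1772 0.1786] mean [ 0.4955 -0.3049  0.175 ]
956 [ 496.2 -307.4] 15.2 z [0.1728 0.1773 0.1787] mean [ 0.4959 -0.306   0.1769]
1082 [ 495.7 -306.3] 24.7 z [0.108  0.1293 0.139 ] mean [ 0.493  -0.2969  0.1268]
```

View pics/w3c.png

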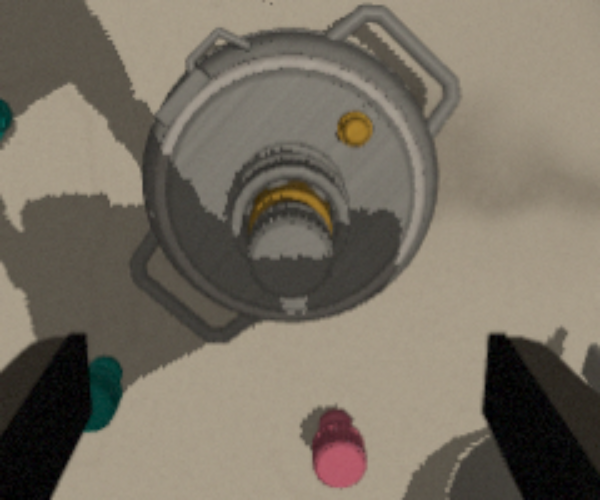

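The plug popped up 13 mm with its top at z≈0.177, and the sleeve is down. Next I'll grip the knob.

step_arm --hand '[-1,-1,-1,-1,-1,-1,-1,0.5,0.5,0.5,0.5,0.5,0.5,0.5,0.5,0.5,0.5]' --slide '[[0,0.0015,-0.03],[0,0.0015,-0.07],[0,0.0015,-0.1],[0,0.0015,-0.1185],[0,0.0015,-0.1185],[0,0.0015,-0.1185],[0,0.0015,-0.1185],[0,0.0015,-0.1185],[0,0.0015,-0.1185],[0,0.0015,-0.1185],[0,0.0015,-0.1185],[0,0.0015,-0.1185],[0,0.0015,-0.1185],[0,0.0015,-0.1185],[0,0.0015,-0.1185],[0,0.0015,-0.1185],[0,0.0015,-0.1185]]' --rotation '[[0,0,0],[0,0,0],[0,0,0],[0,0,0],[0,0,0],[0,0,0],[0,0,0],[0,0,0],[0,0,0],[0,0,0],[0,0,0],[0,0,0],[0,0,0],[0,0,0],[0,0,0],[0,0,0],[0,0,0]]'

```text
time_s: 9.6
eef_pos: [0.496, -0.3074, 0.1706]
eef_rot: [[-0.284, 0.959, 0.0], [0.959, 0.284, 0.0], [0.0, 0.0, -1.0]]
contact_force: [0.4, -0.0, -0.3]
gripper_width: 0.0294
gripper_force: 30.0
```

step_arm --hand '[0.5,0.5,0.5,0.5,0.5,0.5,0.5,0.5,0.5,0.5,0.5,0.5]' --slide '[[0,0,0.005],[0,0,0.015],[0,0,0.03],[0,0,0.05],[0,0,0.07],[-0.001,0.03,0.07],[-0.002,0.07,0.07],[-0.003,0.105,0.07],[-0.003,0.1275,0.07],[-0.003,0.1275,0.07],[-0.003,0.1275,0.07],[-0.003,0.1275,0.07]]' --rotation '[[0,0,0],[0,0,0],[0,0,0],[0,0,0],[0,0,0],[0,0,0],[0,0,0],[0,0,0],[0,0,0],[0,0,0],[0,0,0],[0,0,0]]'

```text
time_s: 10.8
eef_pos: [0.4931, -0.181, 0.2413]
eef_rot: [[-0.284, 0.959, 0.001], [0.959, 0.284, -0.001], [-0.001, 0.0, -1.0]]
contact_force: [0.1, 0.5, -0.8]
gripper_width: 0.0292
gripper_force: 30.0
```

```bash
python3 look.py w4; python3 - <<'E'
from circ import *
f=np.load('w4.npz');W=f['W'];a=f['a']
m=(abs(W[...,2]-.036)<.004)&(abs(W[...,0]-.46)<.12)&(abs(W[...,1]+.06)<.14)
print(cv2.minAreaRect(W[m][:,:2].astype(np.float32)*1000),np.median(W[m][:,2]))
circ(W,.082,.094,.440,.0,.032)
# project predicted hole rim
s=dict(eef_pos=f['pos'],eef_rot=f['rot']);c,T=camT('wrist',s);K=np.array([[c['fx'],0,c['cx']],[0,c['fy'],c['cy']],[0,0,1.]])
Ti=np.linalg.inv(T);b=a.copy()
th=np.linspace(0,2*np.pi,60)
P=np.c_[.476+.012*np.cos(th),-.1195+.012*np.sin(th),.036+0*th]
q=cv2.projectPoints(P,cv2.Rodrigues(Ti[:3,:3])[0],Ti[:3,3],K,np.array([c['k1'],0,0,0.]))[0][:,0]
u,v=q.mean(0).astype(int);print(u,v)
x0,y0=max(0,u-50),max(0,v-40)
z=cv2.resize(b[y0:y0+80,x0:x0+100],None,fx=7,fy=7,interpolation=cv2.INTER_CUBIC)
for i in range(0,60,2): cv2.circle(z,tuple(np.int32((q[i]-[x0,y0]+.5)*7)),2,(0,255,0),-1)
save('w4c',z)
E
```

```text
10.8 [ 0.4931 -0.181   0.2413] [[-0.284, 0.959, 0.001], [0.959, 0.284, -0.001], [-0.001, 0.0, -1.0]]
((463.62640380859375, -78.82037353515625), (66.5350112915039, 148.56771850585938), 16.748985290527344) 0.036694850763920484
45 [446.6 -20.9] 8.5 z [0.0834 0.0863 0.0896] mean [ 0.4468 -0.0218  0.0862]
315 120
```

View pics/w4c.png

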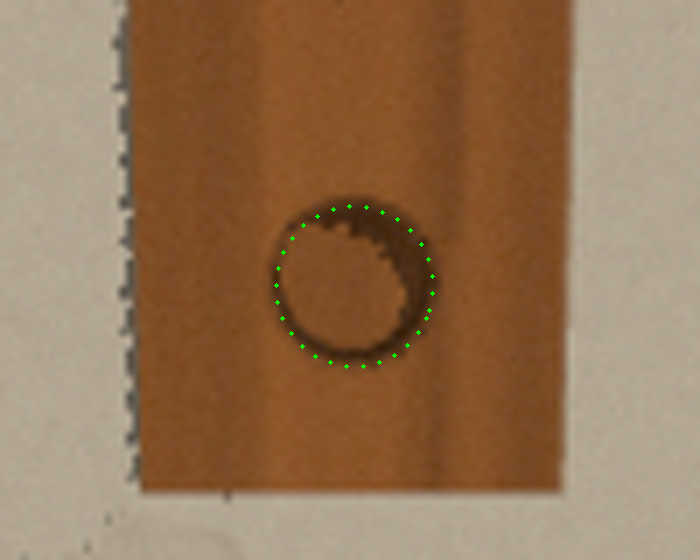

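The hole matches the predicted rim, at (0.476, -0.1195). Next I'll go over it and start the insertion.

step_arm --hand '[0.5,0.5,0.5,0.5,0.5,0.5,0.5,0.5,0.5,0.5,0.5,0.5]' --slide '[[-0.01,0.035,0],[-0.017,0.0605,-0.01],[-0.017,0.0605,-0.05],[-0.017,0.0605,-0.09],[-0.017,0.0605,-0.125],[-0.017,0.0605,-0.145],[-0.017,0.0605,-0.145],[-0.017,0.0605,-0.145],[-0.017,0.0605,-0.15],[-0.017,0.0605,-0.155],[-0.017,0.0605,-0.16],[-0.017,0.0605,-0.165]]' --rotation '[[0,0,0],[0,0,0],[0,0,0],[0,0,0],[0,0,0],[0,0,0],[0,0,0],[0,0,0],[0,0,0],[0,0,0],[0,0,0],[0,0,0]]'

```text
time_s: 12.05
eef_pos: [0.4761, -0.1195, 0.0756]
eef_rot: [[-0.284, 0.959, 0.001], [0.959, 0.284, -0.0], [-0.0, 0.0, -1.0]]
contact_force: [-0.2, 0.5, -0.9]
gripper_width: 0.0293
gripper_force: 30.0
```

step_arm --hand '[0.5,0.5,0.5,0.5,0.5,-1,-1,-1,-1,-1,-1]' --slide '[[0,0,-0.005],[0,0,-0.01],[0,0,-0.014],[0,0,-0.014],[0,0,-0.014],[0,0,-0.014],[0,0,-0.014],[0,0,-0.014],[0,0,-0.014],[0,0,-0.014],[0,0,-0.014]]' --rotation '[[0,0,0],[0,0,0],[0,0,0],[0,0,0],[0,0,0],[0,0,0],[0,0,0],[0,0,0],[0,0,0],[0,0,0],[0,0,0]]'

```text
time_s: 13.15
eef_pos: [0.476, -0.1195, 0.0616]
eef_rot: [[-0.284, 0.959, 0.0], [0.959, 0.284, -0.0], [-0.0, 0.0, -1.0]]
contact_force: [0.3, -0.3, 0.1]
gripper_width: 0.0756
gripper_force: 0.0
```

step_arm --hand '[-1,-1,-1,-1,-1,-1,-1,-1,-1,-1]' --slide '[[0,0,0.02],[0,0,0.06],[0,0,0.11],[-0.005,0.02,0.15],[-0.02,0.06,0.16],[-0.025,0.08,0.16],[-0.025,0.08,0.16],[-0.025,0.08,0.16],[-0.025,0.08,0.16],[-0.025,0.08,0.16]]' --rotation '[[0,0,0],[0,0,0],[0,0,0],[0,0,0],[0,0,0],[0,0,0],[0,0,0],[0,0,0],[0,0,0],[0,0,0]]'

```text
time_s: 14.15
eef_pos: [0.451, -0.0403, 0.2212]
eef_rot: [[-0.283, 0.959, -0.001], [0.959, 0.283, 0.0], [0.0, -0.001, -1.0]]
contact_force: [-0.8, 0.2, -0.2]
gripper_width: 0.0918
gripper_force: 0.0
```

```bash
python3 look.py w5; python3 - <<'E'
from circ import *
f=np.load('w5.npz');W=f['W'];a=f['a']
circ(W,.054,.08,.476,-.1195,.025)
circ(W,.082,.094,.440,.0014,.032)
circ(W,.082,.094,.440,.0014,.027)
save('w5c',cv2.resize(a[20:320,160:480],None,fx=2,fy=2))
E
```

```text
14.15 [ 0.451  -0.0403  0.2212] [[-0.283, 0.959, -0.001], [0.959, 0.283, 0.0], [0.0, -0.001, -1.0]]
561 [ 476.2 -118.4] 14.9 z [0.0564 0.0602 0.0615] mean [ 0.4756 -0.1169  0.0598]
2568 [439.9   1.3] 25.2 z [0.0862 0.0876 0.0891] mean [0.4398 0.0018 0.0876]
2568 [439.9   1.3] 25.2 z [0.0862 0.0876 0.0891] mean [0.4398 0.0018 0.0876]
```

View pics/w5c.png

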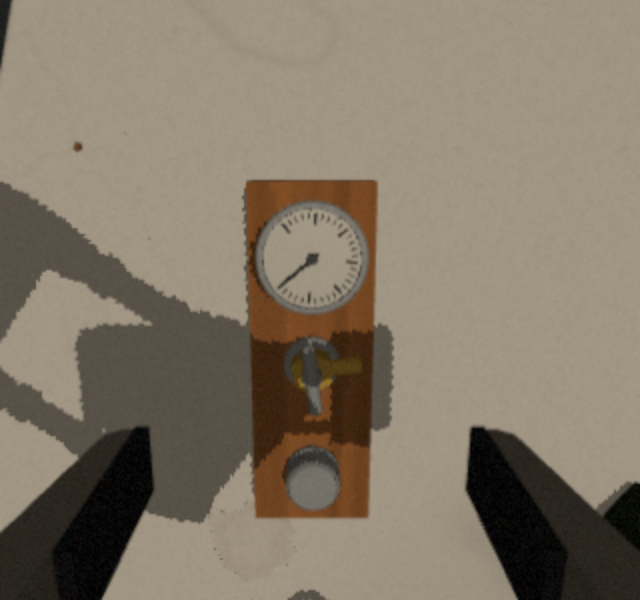

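The blank is home: its knob top is at z≈0.060, at crop px (313,480). The valve is untouched at (315,370) and the gauge is at (312,258). Next I'll grip the gauge case.

step_arm --hand '[-1,-1,-1,-1,-1,-1,-1,0.2,0.2,0.2,0.2,0.2,0.2,0.2,0.2]' --slide '[[-0.011,0.041,0],[-0.011,0.041,-0.04],[-0.011,0.041,-0.09],[-0.011,0.041,-0.13],[-0.011,0.041,-0.1445],[-0.011,0.041,-0.1445],[-0.011,0.041,-0.1445],[-0.011,0.041,-0.1445],[-0.011,0.041,-0.1445],[-0.011,0.041,-0.1445],[-0.011,0.041,-0.1445],[-0.011,0.041,-0.1445],[-0.011,0.041,-0.1445],[-0.011,0.041,-0.1445],[-0.011,0.041,-0.1445]]' --rotation '[[0,0,0],[0,0,0],[0,0,0],[0,0,0],[0,0,0],[0,0,0],[0,0,0],[0,0,0],[0,0,0],[0,0,0],[0,0,0],[0,0,0],[0,0,0],[0,0,0],[0,0,0]]'

```text
time_s: 15.7
eef_pos: [0.4399, 0.0015, 0.0773]
eef_rot: [[-0.284, 0.959, -0.0], [0.959, 0.284, -0.0], [-0.0, -0.0, -1.0]]
contact_force: [-2.5, -0.3, 3.2]
gripper_width: 0.0496
gripper_force: 30.0
```

step_arm --hand '[0.2,0.2,0.2,0.2,0.2,0.2,0.2,0.2,0.2,0.2,0.2,0.2,0.2,0.2,0.2,0.2,0.2,0.2]' --slide '[[0,0,0.005],[0,0,0.02],[0,0,0.05],[0,0,0.09],[0,0,0.13],[0,0,0.165],[0.005,-0.02,0.175],[0.01,-0.06,0.175],[0.018,-0.1,0.175],[0.027,-0.15,0.175],[0.036,-0.2,0.175],[0.045,-0.245,0.175],[0.052,-0.285,0.175],[0.056,-0.305,0.175],[0.056,-0.309,0.175],[0.056,-0.309,0.175],[0.056,-0.309,0.175],[0.056,-0.309,0.175]]' --rotation '[[0,0,0],[0,0,0],[0,0,0],[0,0,0],[0,0,0],[0,0,0],[0,0,0],[0,0,0],[0,0,0],[0,0,0],[0,0,0],[0,0,0],[0,0,0],[0,0,0],[0,0,0],[0,0,0],[0,0,0],[0,0,0]]'

```text
time_s: 17.5
eef_pos: [0.496, -0.3061, 0.2522]
eef_rot: [[-0.286, 0.958, -0.0], [0.958, 0.286, 0.0], [0.0, 0.0, -1.0]]
contact_force: [-0.1, 0.1, -1.7]
gripper_width: 0.0496
gripper_force: 30.0
```

```bash
python3 look.py w6; python3 - <<'E'
from circ import *
f=np.load('w6.npz');W=f['W'];a=f['a']
x,y,z=f['pos']
circ(W,z+.003,z+.02,x,y,.035)
m=(W[...,2]>z+.004)&(W[...,2]<z+.018)&(np.hypot(W[...,0]-x,W[...,1]-y)<.024)
p=W[m]; print('tilt',np.linalg.lstsq(np.c_[p[:,:2]-[x,y],np.ones(len(p))],p[:,2],rcond=None)[0])
circ(W,.133,.142,.4963,-.3075,.03); circ(W,.1,.142,.4963,-.3075,.035)
save('w6c',cv2.resize(a[60:320,180:460],None,fx=2.3,fy=2.3))
E
```

```text
17.5 [ 0.496  -0.3061  0.2522] [[-0.286, 0.958, -0.0], [0.958, 0.286, 0.0], [0.0, 0.0, -1.0]]
8524 [ 493.7 -298.5] 33.5 z [0.2607 0.2623 0.2657] mean [ 0.4956 -0.304   0.2625]
tilt [-0.0057451   0.00170869  0.26228406]
493 [ 496.3 -307.5] 16.4 z [0.1345 0.1382 0.1396] mean [ 0.4949 -0.3032  0.1378]
2086 [ 496.1 -307.1] 24.7 z [0.1086 0.1292 0.1389] mean [ 0.4944 -0.3013  0.1281]
```

View pics/w6c.png

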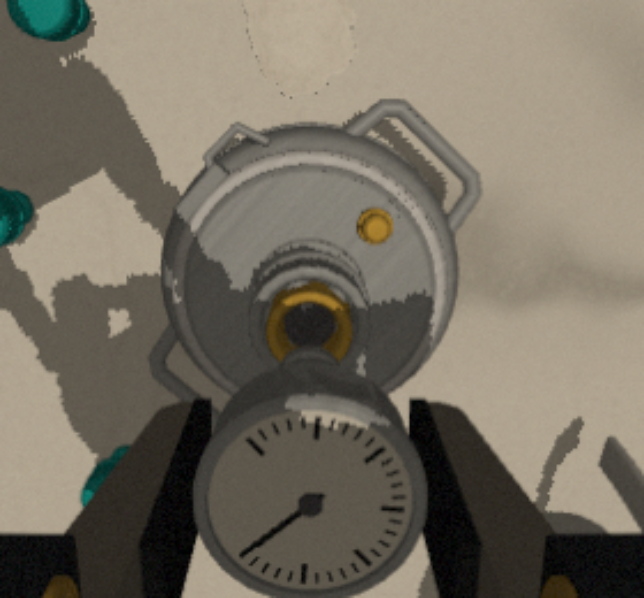

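The gauge hangs upright at crop px (310,500). The empty brass mouth is at (308,322), at (0.4963,-0.3074). Next I'll go down to just inside the bevel and check forces.

step_arm --hand '[0.2,0.2,0.2,0.2,0.2,0.2,0.2,0.2,0.2,0.2]' --slide '[[0,0,-0.01],[0,0,-0.025],[0,0,-0.037],[0,0,-0.042],[0,0,-0.042],[0,0,-0.042],[0,0,-0.046],[0,0,-0.05],[0,0,-0.053],[0,0,-0.053]]' --rotation '[[0,0,0],[0,0,0],[0,0,0],[0,0,0],[0,0,0],[0,0,0],[0,0,0],[0,0,0],[0,0,0],[0,0,0]]'

```text
time_s: 18.55
eef_pos: [0.4957, -0.3072, 0.1984]
eef_rot: [[-0.284, 0.959, -0.001], [0.959, 0.284, 0.001], [0.001, -0.001, -1.0]]
contact_force: [0.2, -0.5, -1.9]
gripper_width: 0.0493
gripper_force: 30.0
```

step_arm --hand '[0.2,0.2,0.2,0.2,0.2,0.2,0.2,0.2,0.2]' --slide '[[0,0,-0.003],[0,0,-0.006],[0,0,-0.008],[0,0,-0.01],[0,0,-0.012],[0,0,-0.014],[0,0,-0.016],[0,0,-0.0165],[0,0,-0.0165]]' --rotation '[[0,0,0],[0,0,0],[0,0,0],[0,0,0],[0,0,0],[0,0,0],[0,0,0],[0,0,0],[0,0,0]]'

```text
time_s: 19.45
eef_pos: [0.4961, -0.3076, 0.1828]
eef_rot: [[-0.284, 0.959, 0.001], [0.959, 0.284, -0.001], [-0.001, 0.0, -1.0]]
contact_force: [-1.1, 0.1, 3.0]
gripper_width: 0.0495
gripper_force: 30.0
```

step_arm --hand '[0.2,0.2,0.2,0.2,0.2]' --slide '[[0,0,-0.0005],[0,0,-0.001],[0,0,-0.0015],[0,0,-0.002],[0,0,-0.002]]' --rotation '[[0,0,0],[0,0,0],[0,0,0],[0,0,0],[0,0,0]]'

```text
time_s: 19.95
eef_pos: [0.4961, -0.3076, 0.1808]
eef_rot: [[-0.284, 0.959, 0.0], [0.959, 0.284, -0.0], [-0.0, 0.0, -1.0]]
contact_force: [-0.4, -0.4, 3.4]
gripper_width: 0.0491
gripper_force: 30.0
```

```bash
cat > sl.py <<'E'
from circ import *
s=read_state(); a,d=grab_frame('wrist'); W=cloud('wrist',d,s)
m=(W[...,2]>.095)&(W[...,2]<.142)&(np.hypot(W[...,0]-.4963,W[...,1]+.3074)<.03)
p=W[m]; r=np.hypot(p[:,0]-.4963,p[:,1]+.3074)
for lo,hi in((.013,.0175),(.0175,.0205),(.0205,.0235),(.0235,.026)):
    q=p[(r>lo)&(r<hi)]; print(lo,len(q),np.round(np.percentile(q[:,2],[5,50,95]),4) if len(q) else '')
a2,d2=grab_frame('scene'); print(s['eef_pos'],s['contact_force'])
save('sl%d'%int(s['time_s']*100),np.hstack([cv2.resize(a[100:300,220:420],(400,400)),cv2.resize(a2[180:280,290:390],(400,400),interpolation=3)]))
E
python3 sl.py; ls pics
```

```text
0.013 345 [0.13   0.1367 0.14  ]
0.0175 305 [0.1347 0.1363 0.1374]
0.0205 968 [0.1157 0.1315 0.1376]
0.0235 222 [0.113  0.1151 0.1163]
[ 0.49610407 -0.30756956  0.18080493] [-0.37305826 -0.44237864  3.40638283]
s0.png
s1.png
sl1995.png
t0.png
t1.png
w1.png
w2.png
w2c.png
w3.png
w3c.png
w4.png
w4c.png
w5.png
w5c.png
w6.png
w6c.png
```

```bash
python3 - <<'E'
from circ import *
for n in('w2','w6'):
    W=np.load(n+'.npz')['W']
    m=(W[...,2]>.095)&(W[...,2]<.142)&(np.hypot(W[...,0]-.4963,W[...,1]+.3074)<.03)
    p=W[m]; r=np.hypot(p[:,0]-.4963,p[:,1]+.3074)
    for lo,hi in((.013,.0175),(.0175,.0205),(.0205,.0235),(.0235,.026)):
        q=p[(r>lo)&(r<hi)]; print(n,lo,len(q),np.round(np.percentile(q[:,2],[5,50,95]),4) if len(q) else '')
E
```

```text
w2 0.013 196 [0.1265 0.1363 0.1395]
w2 0.0175 244 [0.1344 0.136  0.1376]
w2 0.0205 501 [0.1157 0.1364 0.1378]
w2 0.0235 106 [0.1126 0.115  0.1166]
w6 0.013 479 [0.1262 0.1379 0.1395]
w6 0.0175 325 [0.1276 0.1293 0.1308]
w6 0.0205 607 [0.1088 0.1292 0.1308]
w6 0.0235 112 [0.1064 0.1082 0.1096]
```

View pics/sl1995.png

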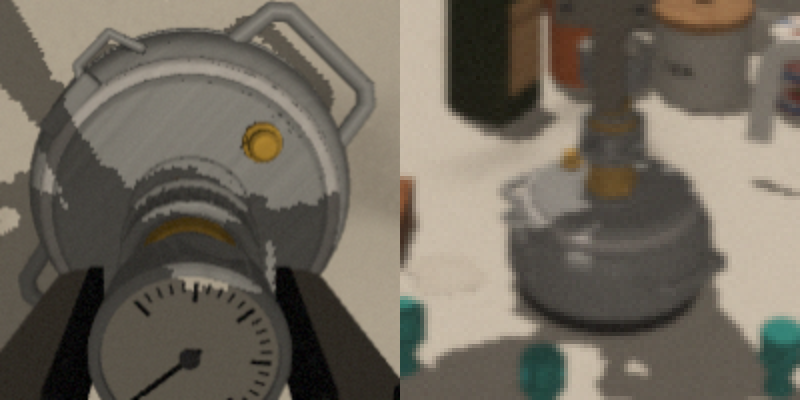

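The sleeve is fully forward again: its top is at 0.1363 and its lower ring at 0.115, the same as when it was first locked. Next I'll release and back off.

step_arm --hand '[-1,-1,-1,-1,-1,-1,-1,-1,-1,-1,-1,-1,-1,-1]' --slide '[[0,0,0],[0,0,0],[0,0,0],[0,0,0],[0,0,0],[0,0,0.02],[0,0,0.05],[0,0,0.09],[0,0.02,0.12],[0,0.06,0.13],[0,0.08,0.13],[0,0.08,0.13],[0,0.08,0.13],[0,0.08,0.13]]' --rotation '[[0,0,0],[0,0,0],[0,0,0],[0,0,0],[0,0,0],[0,0,0],[0,0,0],[0,0,0],[0,0,0],[0,0,0],[0,0,0],[0,0,0],[0,0,0],[0,0,0]]'

```text
time_s: 21.45
eef_pos: [0.4955, -0.2281, 0.3093]
eef_rot: [[-0.284, 0.959, -0.002], [0.959, 0.284, 0.001], [0.001, -0.002, -1.0]]
contact_force: [-0.1, 0.2, -0.6]
gripper_width: 0.0918
gripper_force: 0.0
```

```bash
python3 sl.py; python3 look.py w7; python3 - <<'E'
from circ import *
W=np.load('w7.npz')['W']; circ(W,.182,.21,.4963,-.3074,.032)
b,e=grab_frame('top'); V=cloud('top',e); circ(V,.182,.21,.4963,-.3074,.032); circ(V,.05,.08,.476,-.1195,.022); circ(V,.05,.085,.458,-.059,.022)
a,d=grab_frame('scene')
save('end',np.hstack([cv2.resize(a[160:300,210:400],(400,295)),cv2.resize(b[130:280,230:430],(400,300))[:295]]))
E
```

```text
0.013 159 [0.1311 0.137  0.1398]
0.0175 113 [0.1342 0.1361 0.1374]
0.0205 438 [0.1157 0.1293 0.1373]
0.0235 108 [0.1129 0.1149 0.1172]
[ 0.49550223 -0.22812813  0.3092709 ] [-0.08509897  0.20385461 -0.60569655]
21.55 [ 0.4956 -0.2283  0.3096] [[-0.283, 0.959, -0.001], [0.959, 0.283, 0.001], [0.001, -0.001, -1.0]]
2116 [ 495.8 -307.3] 25.7 z [0.1892 0.1909 0.1925] mean [ 0.4957 -0.3057  0.1908]Traceback (most recent call last):
  File "<stdin>", line 3, in <module>
  File "circ.py", line 5, in circ
    print(m.sum(),np.round(c[0],1),round(c[1],1),'z',np.round(np.percentile(p[:,2],[5,50,95]),4),'mean',np.round(p.mean(0),4))
                                                              ~~~~~~~~~~~~~^^^^^^^^^^^^^^^^^^
    return _quantile_unchecked(
        a, q, axis, out, overwrite_input, method, keepdims, weights)
    return _ureduce(a,
                    func=_quantile_ureduce_func,
    ...<5 lines>...
                    overwrite_input=overwrite_input,
                    method=method)
    r = func(a, **kwargs)
    result = _quantile(arr,
                       quantiles=q,
    ...<2 lines>...
                       out=out,
                       weights=wgt)
    slices_having_nans = np.isnan(arr[-1, ...])
                                  ~~~^^^^^^^^^
IndexError: index -1 is out of bounds for axis 0 with size 0
```

The gauge top is at 0.190, which puts its shoulder about 1 mm above the mouth. The sleeve is still fully forward and the robot is clear, so I'll hand in.

```bash
python3 -c "from rig import *; print(hand_in())"
```

```text
the job is handed in; nothing more can be done
None
```

The dial gauge is locked in the coupler with the sleeve fully forward, the blanking plug is parked fully home in the stand's free hole, and the job is handed in (about 22 s used; no verdict came back).

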